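Line up the refill bottles by height on the laundry's drip tray

TASK

Tidy the refill bottles away after topping them up: stand the four bottles on the rubber pads of the drip tray, one centred on each pad, in order of height, with the tallest next to the steel coin box and each one after it shorter. Keep the bottles upright, set them down gently instead of dropping them, and leave the clear dosing cup where it stands.

Things in the scene. Friction and masses are not known exactly. Their poses are not given: they have to be found in the camera images.
- bottle_blue: Blue bottle with a white cap and a paper label, the tallest; 58 mm across, 165 mm tall over the cap, about 380 g. Round and upright. Origin: centre of its underside, z up along the bottle. The round screw cap is 36 mm across and takes the top 34 mm; below it a 4 mm neck, then the shoulder.
- bottle_white: White bottle with a red cap and a red label, the second tallest; 62 mm across, 140 mm tall over the cap, about 340 g. Round and upright. Origin: centre of its underside, z up along the bottle. The round screw cap is 36 mm across and takes the top 34 mm; below it a 4 mm neck, then the shoulder.
- bottle_green: Green bottle with a yellow cap and a paper label, the third tallest; 56 mm across, 115 mm tall over the cap, about 230 g. Round and upright. Origin: centre of its underside, z up along the bottle. The round screw cap is 36 mm across and takes the top 34 mm; below it a 4 mm neck, then the shoulder.
- bottle_orange: Squat orange bottle with a black cap and a paper label, the shortest; 60 mm across, 90 mm tall over the cap, about 170 g. Round and upright. Origin: centre of its underside, z up along the bottle. The round screw cap is 36 mm across and takes the top 34 mm; below it a 4 mm neck, then the shoulder.
- pad_1: Round black rubber pad, 84 mm across, 4 mm thick, the leftmost (towards +y) of the four that lie about 105 mm apart in a row in the long aluminium drip tray (112 x 430 mm, rim 10 mm high; fixed). Origin: centre of the pad's underside, 4 mm over the table, so its top is 4 mm above the origin and 8 mm over the table. Its y axis runs along the row, from pad_4 towards pad_1. Fixed.
- pad_2: Round black rubber pad, 84 mm across, 4 mm thick, the second from the left of the four that lie about 105 mm apart in a row in the long aluminium drip tray (112 x 430 mm, rim 10 mm high; fixed). Origin: centre of the pad's underside, 4 mm over the table, so its top is 4 mm above the origin and 8 mm over the table. Its y axis runs along the row, from pad_4 towards pad_1. Fixed.
- pad_3: Round black rubber pad, 84 mm across, 4 mm thick, the third from the left of the four that lie about 105 mm apart in a row in the long aluminium drip tray (112 x 430 mm, rim 10 mm high; fixed). Origin: centre of the pad's underside, 4 mm over the table, so its top is 4 mm above the origin and 8 mm over the table. Its y axis runs along the row, from pad_4 towards pad_1. Fixed.
- pad_4: Round black rubber pad, 84 mm across, 4 mm thick, the rightmost (towards -y) of the four that lie about 105 mm apart in a row in the long aluminium drip tray (112 x 430 mm, rim 10 mm high; fixed). Origin: centre of the pad's underside, 4 mm over the table, so its top is 4 mm above the origin and 8 mm over the table. Its y axis runs along the row, from pad_4 towards pad_1. Fixed.
- coin_box: Stainless steel coin box with a red sticker on top, 110 mm deep, 140 mm wide (along the row), 190 mm tall, fixed beyond one end of the drip tray, set a little farther from the robot, left (by pad_1) or right (by pad_4), its side about 80 mm from the end pad's centre. At the other end stands a powder carton with a blue band and yellow top patch, 80 x 130 x 130 mm. Origin: centre of its underside.
- dosing_cup: Small clear plastic dosing cup, 56 mm across the rim and 55 mm tall, standing among the bottles; to be left alone. Origin: centre of its underside.
There are look-alikes about, which are no part of the job. What is shaped like the bottle_white but purple or turquoise is not meant.

How it is judged:
At the end, for the whole second after the job is handed in: Each bottle stands at rest and upright on its own pad, its centre within 12 mm of the pad's centre and its underside on the pad: blue on the end pad beside the coin box, then white, then green, and orange on the pad farthest from the coin box. The dosing cup is within 20 mm of where it began (((y of coin_box in the frame of pad_2 above 0 m and horizontal distance between bottle_blue and pad_1 below 0.012 m and z of bottle_blue in the frame of pad_1 below 0.007 m and horizontal distance between bottle_white and pad_2 below 0.012 m and z of bottle_white in the frame of pad_2 below 0.007 m and horizontal distance between bottle_green and pad_3 below 0.012 m and z of bottle_green in the frame of pad_3 below 0.007 m and horizontal distance between bottle_orange and pad_4 below 0.012 m and z of bottle_orange in the frame of pad_4 below 0.007 m) or (y of coin_box in the frame of pad_2 below 0 m and horizontal distance between bottle_blue and pad_4 below 0.012 m and z of bottle_blue in the frame of pad_4 below 0.007 m and horizontal distance between bottle_white and pad_3 below 0.012 m and z of bottle_white in the frame of pad_3 below 0.007 m and horizontal distance between bottle_green and pad_2 below 0.012 m and z of bottle_green in the frame of pad_2 below 0.007 m and horizontal distance between bottle_orange and pad_1 below 0.012 m and z of bottle_orange in the frame of pad_1 below 0.007 m)) and angle between each of bottle_blue, bottle_white, bottle_green, bottle_orange's own z axis and vertical below 0.08 rad and linear speed of each of bottle_blue, bottle_white, bottle_green, bottle_orange below 0.02 m/s and distance of dosing_cup from where it was at the start of the episode below 0.02 m); the robot touches nothing.
It fails at once if a bottle is tipped by more than 35 degrees (angle between any of bottle_blue, bottle_white, bottle_green, bottle_orange's own z axis and vertical above 0.61 rad).
It fails at once if the dosing cup is moved by more than 20 mm (distance of dosing_cup from where it was at the start of the episode above 0.02 m).
It fails at once if a bottle is dropped: it falls faster than 0.75 m/s, about 30 mm of free fall, with no finger on it ((linear speed of bottle_blue above 0.75 m/s and contact force between bottle_blue and the fingers below 0.1 N) or (linear speed of bottle_white above 0.75 m/s and contact force between bottle_white and the fingers below 0.1 N) or (linear speed of bottle_green above 0.75 m/s and contact force between bottle_green and the fingers below 0.1 N) or (linear speed of bottle_orange above 0.75 m/s and contact force between bottle_orange and the fingers below 0.1 N)).
It also fails if it takes over 112 s, if anything falls off the work surface, if the arm or the gripper's body presses on something with over 40 N, if the wrist force passes 120 N, or if a joint passes its speed limit or range.

ROBOT

A 6-joint arm with a two-finger parallel gripper is mounted at the origin on the work surface. World frame = base frame: x ahead of the robot, y to its left, z up, the work surface at z = 0. Lengths are in m, angles in rad, forces in N, time in s.
With the tool pointing down it reaches from about 0.375 to 0.975 m from the base axis. Payload 3.8 kg.
Tool frame: the origin (TCP) lies on the centre line of the jaws, within the pads' length; the fingertips stand 14 mm ahead of it and the grasp point (between the pads) lies 5 mm behind it; z points along the fingers, x is the direction in which the jaws open and shut, and the axes are right-handed (so a half turn about z gives the same grasp; the last joint's range is limited). The gripper opens to 85 mm and grips with 20 to 120 N. Pads are 22 mm wide; open, the fingers measure 114 mm over their backs; the gripper's body (76 mm by 85 mm) begins 54 mm behind the grasp point. The pads swing forward as they close: fully open they stand 13 mm farther back than shut.
Start: joints at [-1.29, 0.264, 1.604, -0, 1.274, -0.037], TCP at [0.211, -0.641, 0.245] pointing down, gripper open.
Joint ranges: [-2.63, 2.63], [-0.94, 2.18], [0.31, 2.57], [-1.31, 4.45], [0, 2.66], [-2.55, 2.55]. Speed limits (rad/s): [2.57, 2.57, 3.14, 3.14, 3.14, 3.14].

INTERFACE

Orientations are given as a rotation vector (axis times angle).
In Python, from workcell import bot gives the robot as it stands. The module is installed in compiled form; this text tells all that it offers.
- The arm moves only by the tool arm_command, never from a script. Its argument "steps" is one flat list of numbers, 7 for each row, row after row: the shift along the tool's x, y, z in units of 30 mm (1.0 is 30 mm), then the turn, a rotation vector about the tool's x, y, z in units of 6 degrees (1.0 is 6 degrees), then the opening, from 0 (shut) to 1 (fully open). In form: [tx, ty, tz, ax, ay, az, fingers, tx, ty, tz, ax, ay, az, fingers, ...]. A call has 1 to 10 rows; each row shifts and turns the commanded pose from where the row before left it, along the tool's axes as they then stand; what a row does not reach is not made up. A row lasts 1/8 s, in which the tool goes at most 62.5 mm and 10.7 degrees, less where a joint would pass 70% of its speed; a pose out of reach is approached as far as the arm can. A call is refused whole if a number of a shift passes 1 or a number of a turn 1, either way. A call with a gripper value outside its range is refused whole. The fingers move at their own pace and stop on an object; "squeeze" is the grip in N (left out, the last holds). Time passes only in rows, so rows that do not move let the fingers close. It gives the time, the measured TCP pose, the force and the opening at its end, in the units of the state.
- bot.read_state(): the state, without advancing time (a new reading comes with each control period).
- bot.read_camera(name): name is "scene" or "side" or "wrist"; returns a dict with "img" (384x512x3 uint8, red, green, blue), "camera_matrix" (3x3 intrinsics, pixels), "k1" (the pictures are not rectified: a ray, as slopes to the right and down, at radius r is drawn at 1 + k1 r^2 times it, then the intrinsics apply), "pose" (4x4, takes a point from camera to world coordinates); the wrist camera has in their place "T_tool_cam" (4x4, takes a point from camera to tool coordinates, whose origin is the TCP and whose axes are the tool frame's). Camera axes: x right, y down, z forward; pixel columns grow to the right and rows downward; lengths in m; the calibration is good to about 2 mm. A picture is of the moment at which its call begins: read the wrist's pose just before it. There is no depth.
- bot.finish_job(): hands the job in, once; it reports no verdict.
The state is a dict: "time": time; "q": joint angles; "joint_vel": joint speeds; "joint_torque": joint torques, N m; "tool_pos": TCP position; "tcp_rot": TCP orientation; "wrist_force": force on the tool from outside, world axes, zero at the start; "torque": the same for the moment, N m; "width": opening from 0.0 (shut) to 1.0 (fully open).
Only numpy, scipy, OpenCV 4.12 (cv2) and the standard library are available. Lean on these libraries where they do the work, as an engineer would, in place of code of your own. Each camera call takes 0.05 s, during which the arm holds its last target.

## Working session

There is one attempt and no reset: what is moved stays moved. The work goes in short steps, Python scripts to look and compute and a tool call to move; the robot and the scene stay as the last step left them, time stands still between calls to the robot, and variables do not carry over. Pictures are saved under pics/ and viewed, and the job is handed in when it is done.

Besides the shell and the picture viewer there is one more tool, called after "Call:" by a JSON object that holds its "method" and its "body". arm_command: Moves the arm, as the interface text tells. Its arguments: {"type":"object","properties":{"steps":{"type":"array","items":{"type":"number"}},"squeeze":{"type":"number"}},"required":["steps"]}

```bash
mkdir -p pics; cat > h.py <<'E'
import numpy as np,cv2
from workcell import bot
from scipy.spatial.transform import Rotation as R
def save(n,im): cv2.imwrite('pics/'+n,cv2.cvtColor(im,cv2.COLOR_RGB2BGR))
def ray(c,u,v,pose):
    K=c['camera_matrix'];k=c['k1']
    x=(u-K[0,2])/K[0,0];y=(v-K[1,2])/K[1,1]
    rd=np.hypot(x,y);r=rd
    for _ in range(30): r=rd/(1+k*r*r)
    s=r/rd if rd>0 else 1
    d=pose[:3,:3]@np.array([x*s,y*s,1]);return pose[:3,3],d
def onz(c,u,v,z,pose=None):
    o,d=ray(c,u,v,c['pose'] if pose is None else pose)
    return o+d*(z-o[2])/d[2]
def proj(c,p,pose=None):
    pose=c['pose'] if pose is None else pose
    q=pose[:3,:3].T@(np.array(p)-pose[:3,3]);x,y=q[0]/q[2],q[1]/q[2]
    s=1+c['k1']*(x*x+y*y);K=c['camera_matrix']
    return K[0,0]*x*s+K[0,2],K[1,1]*y*s+K[1,2]
def wpose(s,c):
    T=np.eye(4);T[:3,:3]=R.from_rotvec(s['tcp_rot']).as_matrix();T[:3,3]=s['tool_pos'];return T@c['T_tool_cam']
E
python3 - <<'E'
from h import *
s=bot.read_state();print(s)
import pickle
for n in('scene','side','wrist'):
    c=bot.read_camera(n);save(n+'0.png',c['img']);pickle.dump(c,open(n+'0.pkl','wb'))
    print(n,c['camera_matrix'],c['k1'],c.get('pose',c.get('T_tool_cam')))
E
```

```text
{'time': 0.0, 'q': array([-1.28986617e+00,  2.64779814e-01,  1.60541525e+00, -1.31251640e-05,
        1.27368495e+00, -3.68635601e-02]), 'joint_vel': array([-0.00050812,  0.000861  ,  0.00078449, -0.00184584, -0.00019013,
       -0.00022506]), 'joint_torque': array([-3.23422501e-03, -5.15121174e+01, -3.67320585e+01, -4.70487739e-04,
        1.28955589e-02,  6.94698571e-06]), 'tool_pos': array([ 0.21073734, -0.64050692,  0.24392175]), 'tcp_rot': array([-2.54382282,  1.84113444,  0.00284186]), 'wrist_force': array([ 0.20275537, -0.92503881,  0.36508811]), 'torque': array([-0.02102736, -0.01021529, -0.00516315]), 'width': 0.9964569761837343}
scene [[412.3205571    0.         261.13821917]
 [  0.         412.3205571  194.90816089]
 [  0.           0.           1.        ]] -0.11130078222531573 [[-0.01168841  0.64538938 -0.76376432  1.4282964 ]
 [ 0.99985778 -0.00174291 -0.01677429  0.04222431]
 [-0.01215712 -0.76385176 -0.64527722  0.79546544]
 [ 0.          0.          0.          1.        ]]
side [[435.45381619   0.         250.92501517]
 [  0.         435.45381619 190.30842768]
 [  0.           0.           1.        ]] -0.1265421420406989 [[ 0.93734187  0.26127725 -0.23048733  0.78169911]
 [ 0.34836355 -0.7137432   0.6076294  -0.60003888]
 [-0.00574902 -0.64984986 -0.76004086  0.82159977]
 [ 0.          0.          0.          1.        ]]
wrist [[292.44195885   0.         252.77086306]
 [  0.         292.44195885 189.10702325]
 [  0.           0.           1.        ]] -0.0662717475874408 [[ 9.99999645e-01  6.89958422e-04  4.83438190e-04  5.10826743e-04]
 [-7.91905314e-04  9.65624995e-01  2.59937958e-01 -6.76317385e-02]
 [-2.87473617e-04 -2.59938248e-01  9.65625199e-01 -1.28121225e-01]
 [ 0.00000000e+00  0.00000000e+00  0.00000000e+00  1.00000000e+00]]
```

View pics/scene0.png

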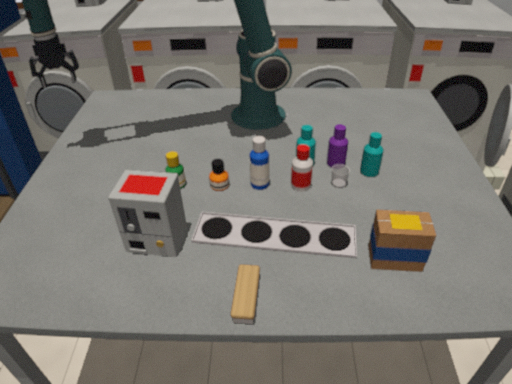

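View pics/side0.png

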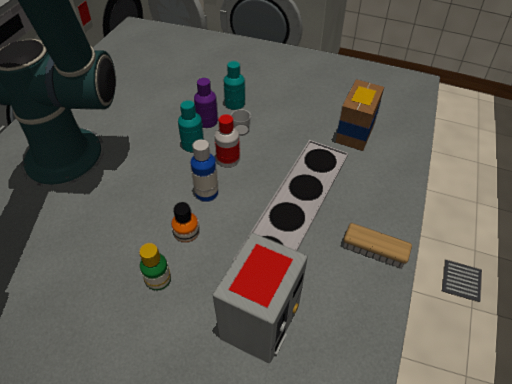

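View pics/wrist0.png

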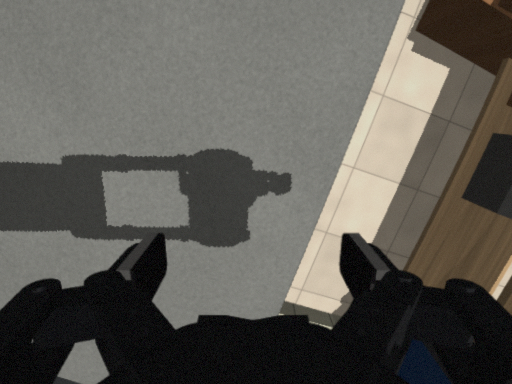

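The coin box is at left in the scene view (155,212), and image right is +y, so it stands by pad_4. That puts blue on pad_4, white on pad_3, green on pad_2 and orange on pad_1.

Candidates for the white bottle, all in the scene view:
- red cap at (302,167): chosen
- turquoise at (307,140) and (372,155): decoys
- purple at (338,145): decoy

The others have no look-alikes: blue (260,163), orange (219,175), green (174,170). The cup is at (340,176).

```bash
cat > m.py <<'E'
from h import *
import pickle,sys
H=dict(blue=.165,white=.140,green=.115,orange=.090)
# cap windows (u,v)
W={'scene':dict(blue=(259,143),white=(303,152),green=(173,159),orange=(218,166)),
   'side':dict(blue=(202,149),white=(226,124),green=(150,254),orange=(182,214))}
def capmask(im,n):
    h=cv2.cvtColor(im,cv2.COLOR_RGB2HSV).astype(int);a,s,v=h[...,0],h[...,1],h[...,2]
    return {'blue':(s<60)&(v>125),'white':((a<6)|(a>174))&(s>170),'green':(a>18)&(a<34)&(s>150),'orange':(v<45)}[n]
if __name__=='__main__':
  C={}
  for cam in('scene','side'):
    c=pickle.load(open(cam+'0.pkl','rb'));C[cam]=c
    for n,(u,v) in W[cam].items():
        m=capmask(c['img'],n).astype(np.uint8);w=np.zeros_like(m);w[v-14:v+15,u-13:u+14]=1
        k,l,st,ce=cv2.connectedComponentsWithStats(m*w)
        j=1+np.argmin([np.hypot(*(ce[i]-(u,v)))-0.05*st[i,4] for i in range(1,k)])
        x,y,ww,hh,a=st[j]; cu=x+(ww-1)/2;cv=y+(hh-1)/2
        print(cam,n,st[j],onz(c,cu,cv,H[n]-.017).round(4))
    g=cv2.cvtColor(c['img'],cv2.COLOR_RGB2GRAY)
    m=(g<45).astype(np.uint8);cs,_=cv2.findContours(m,cv2.RETR_EXTERNAL,cv2.CHAIN_APPROX_NONE)
    for q in cs:
        if cv2.contourArea(q)>150:
            e=cv2.fitEllipse(q);p=onz(c,*e[0],.008)
            if .5<p[0]<1.0 and abs(p[1])<.5:
                pts=np.array([onz(c,*z[0],.008) for z in q]);(cx,cy),r=cv2.minEnclosingCircle(pts[:,:2].astype(np.float32))
                print(cam,'dark',np.round(e[0],1),p.round(4),cv2.contourArea(q),np.round((cx,cy,r),4), pts.mean(0).round(4))
  big=np.hstack([cv2.resize(C['scene']['img'][115:205,150:390],None,fx=3,fy=3)]);save('crop0.png',big)
  save('crop1.png',cv2.resize(C['side']['img'][50:300,110:270],None,fx=2.4,fy=2.4,interpolation=2))
E
python3 m.py
```

```text
scene blue [246 135  27  23 333] [0.447  0.0168 0.148 ]
scene white [297 145  12  15 149] [0.4409 0.1418 0.123 ]
scene green [166 152  13  15 152] [ 0.4376 -0.2414  0.098 ]
scene orange [213 160  10  13 116] [ 0.4396 -0.1079  0.073 ]
scene dark [334.2 238.9] [0.6761 0.2162 0.008 ] 447.0 [0.6746 0.2165 0.0387] [0.6758 0.2167 0.008 ]
scene dark [388.  242.2] [0.6893 0.3565 0.008 ] 209.5 [0.6959 0.3523 0.065 ] [0.7181 0.3447 0.008 ]
scene dark [294.6 235.9] [0.6649 0.1124 0.008 ] 428.0 [0.6635 0.1131 0.038 ] [0.6644 0.1122 0.008 ]
scene dark [256.1 231.4] [0.6478 0.0101 0.008 ] 408.5 [0.6475 0.0102 0.0382] [0.6472 0.0112 0.008 ]
scene dark [216.3 227.9] [ 0.6345 -0.0982  0.008 ] 395.5 [ 0.6335 -0.0983  0.0381] [ 0.634  -0.0984  0.008 ]
side blue [193 140  16  10 133] [0.4239 0.0264 0.148 ]
side white [218 115  15  19 227] [0.4364 0.1361 0.123 ]
side green [140 243  20  24 376] [ 0.4331 -0.2452  0.098 ]
side orange [174 202  17  21 292] [ 0.4353 -0.1115  0.073 ]
side dark [281.4 325.1] [ 0.7124 -0.2554  0.008 ] 177.0 [ 0.7135 -0.253   0.0547] [ 0.7124 -0.2558  0.008 ]
side dark [286.8 216.4] [0.6418 0.004  0.008 ] 730.0 [0.6415 0.0049 0.0412] [0.6419 0.0045 0.008 ]
side dark [305.7 187.1] [0.6586 0.1068 0.008 ] 616.5 [0.6581 0.1076 0.0416] [0.6587 0.1072 0.008 ]
side dark [320.1 160.2] [0.669  0.2098 0.008 ] 519.5 [0.6693 0.2105 0.0421] [0.6692 0.2104 0.008 ]
side dark [356.4 123.8] [0.7309 0.3885 0.008 ] 1159.5 [0.737  0.4143 0.1311] [0.7369 0.3971 0.008 ]
```

```bash
sleep 0
```

```text
(no output)
```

View crops.

View pics/crop0.png

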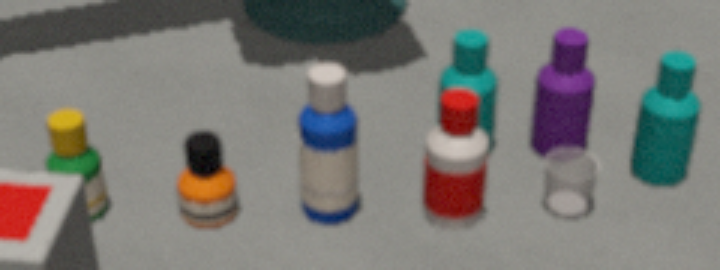

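View pics/crop1.png

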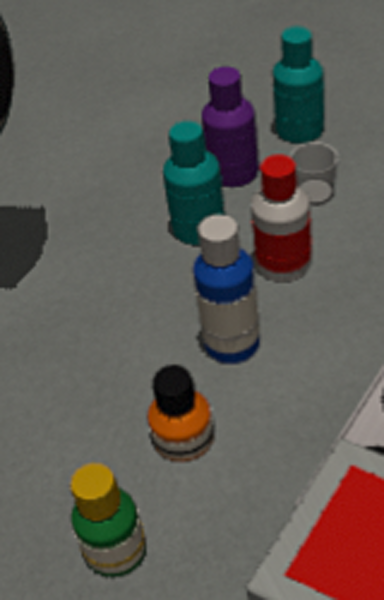

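The crops confirm it: the white body with red cap and red label is at scene (302,167), with a turquoise decoy just behind it. The two fixed cameras differ by about 6 mm, so I'll refine with the wrist camera. First I'll rise and turn the jaws along world x.

Call:
{"method": "arm_command", "body": {"steps": [0,0,-1,0,0,-1,1,0,0,-1,0,0,-1,1,0,0,-1,0,0,-1,1,0,0,-0.5,0,0,-1,1,0,0,0,0,0,-1,1,0,0,0,0,0,-1,1,0,0,0,0,0,-1,1,0,0,0,0,0,-1,1,0,0,0,0,0,-1,1,0,0,0,0,0,-1,1]}}

```text
time: 1.4
tool_pos: [0.2108, -0.641, 0.3497]
tcp_rot: [-3.125, 0.317, 0.001]
wrist_force: [-0.4, -0.3, 0.5]
width: 0.999
```

Call:
{"method": "arm_command", "body": {"steps": [0,0,0,0,0,-1,1,0,0,0,0,0,-0.97,1,1,-1,0,0,0,0,1,1,-1,0,0,0,0,1,1,-1,0,0,0,0,1,1,-1,0,0,0,0,1,1,-1,0,0,0,0,1,1,-1,0,0,0,0,1,1,-1,0,0,0,0,1,1,-1,0,0,0,0,1]}}

```text
time: 2.65
tool_pos: [0.4515, -0.3999, 0.3499]
tcp_rot: [-3.141, -0.001, 0.001]
wrist_force: [-0.2, -0.0, 0.1]
width: 0.997
```

Call:
{"method": "arm_command", "body": {"steps": [1,-1,0,0,0,0,1,1,-1,0,0,0,0,1,1,-1,0,0,0,0,1,0,-1,0,0,0,0,1,0,-1,0,0,0,0,1,0,-1,0,0,0,0,1,0,-1,0,0,0,0,1,0,-1,0,0,0,0,1,0,-0.6,0,0,0,0,1,0,0,0,0,0,0,1]}}

```text
time: 3.9
tool_pos: [0.5407, -0.1423, 0.3502]
tcp_rot: [3.141, 0.004, -0.0]
wrist_force: [-0.6, -0.0, 1.0]
width: 1.002
```

```bash
python3 - <<'E'
from h import *
import pickle
s=bot.read_state();c=bot.read_camera('wrist');c['pose']=wpose(s,c);pickle.dump(c,open('w1.pkl','wb'));save('w1.png',c['img']);print(c['pose'].round(3))
E
```

```text
[[ 1.     0.003  0.001  0.542]
 [ 0.003 -0.965 -0.261 -0.076]
 [ 0.     0.261 -0.965  0.478]
 [ 0.     0.     0.     1.   ]]
```

Call:
{"method": "arm_command", "body": {"steps": [0,-1,0,0,0,0,1,0,-1,0,0,0,0,1,0,-1,0,0,0,0,1,0,-1,0,0,0,0,1,0,-1,0,0,0,0,1,0,-1,0,0,0,0,1,0,-0.7,0,0,0,0,1,0,0,0,0,0,0,1]}}

```text
time: 4.95
tool_pos: [0.5409, 0.058, 0.3501]
tcp_rot: [3.141, 0.002, -0.0]
wrist_force: [-0.9, -0.1, 0.5]
width: 1.001
```

```bash
python3 - <<'E'
from h import *
import pickle
s=bot.read_state();c=bot.read_camera('wrist');c['pose']=wpose(s,c);pickle.dump(c,open('w2.pkl','wb'));save('w2.png',c['img']);print(c['pose'].round(3))
E
```

```text
[[ 1.     0.002  0.001  0.543]
 [ 0.002 -0.965 -0.261  0.124]
 [ 0.     0.261 -0.965  0.478]
 [ 0.     0.     0.     1.   ]]
```

View pics/w1.png

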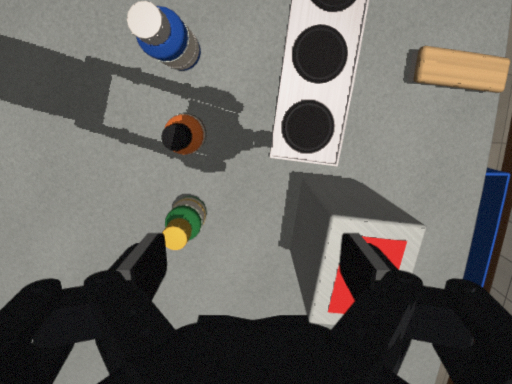

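View pics/w2.png

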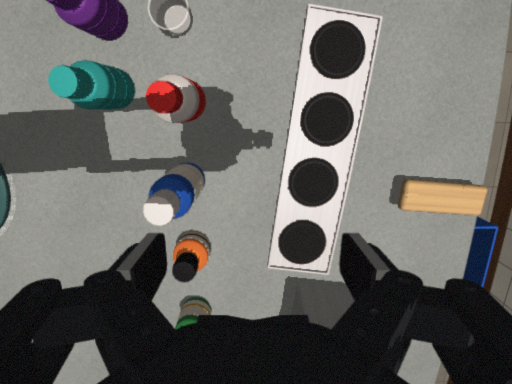

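```bash
cat > m2.py <<'E'
from h import *
import pickle
H=dict(blue=.165,white=.140,green=.115,orange=.090,turq=.14)
def mk(im,n):
    h=cv2.cvtColor(im,cv2.COLOR_RGB2HSV).astype(int);a,s,v=h[...,0],h[...,1],h[...,2]
    return {'blue':(s<50)&(v>165),'white':((a<6)|(a>174))&(s>150)&(v>120),'green':(a>18)&(a<34)&(s>120)&(v>100),'orange':(v<40),'turq':(a>80)&(a<96)&(s>120)&(v>120)}[n]
def cap(c,n,u,v,r=22):
    m=mk(c['img'],n).astype(np.uint8);w=np.zeros_like(m);cv2.circle(w,(u,v),r,1,-1)
    k,l,st,ce=cv2.connectedComponentsWithStats(cv2.morphologyEx(m*w,cv2.MORPH_OPEN,np.ones((3,3),np.uint8)))
    j=1+np.argmax(st[1:,4]);q=cv2.findContours((l==j).astype(np.uint8),0,1)[0][0]
    (x,y),wh,a=cv2.minAreaRect(q);
    print(n,'px',round(x,1),round(y,1),np.round(wh,1),onz(c,x,y,H[n]-.017,c['pose']).round(4))
    return q
def pads(c):
    g=cv2.cvtColor(c['img'],cv2.COLOR_RGB2GRAY)
    h=(g<75).astype(np.uint8)
    for q in cv2.findContours(h,cv2.RETR_LIST,1)[0]:
        A=cv2.contourArea(q)
        if 900<A<4500:
            e=cv2.fitEllipse(q)
            if abs(np.pi/4*e[1][0]*e[1][1]/A-1)<.06 and e[1][1]/e[1][0]<1.3:
                p=onz(c,*e[0],.008);d=[np.linalg.norm(onz(c,*z[0],.008)-p) for z in q]
                print('pad',np.round(e[0],1),p.round(4),'r',np.mean(d).round(4))
E
python3 - <<'E'
from m2 import *
c1=pickle.load(open('w1.pkl','rb'));c2=pickle.load(open('w2.pkl','rb'))
for c,L in((c1,[('blue',145,20),('orange',177,137),('green',176,238)]),(c2,[('blue',158,212),('white',162,97),('orange',186,267),('turq',65,80)])):
    for a in L: cap(c,*a)
    pads(c); print()
E
```

```text
blue px 143.5 19.0 [36. 33.] [0.4285 0.0176 0.148 ]
orange px 179.1 138.1 [21.7 28. ] [ 0.4411 -0.1133  0.073 ]
green px 175.0 237.5 [23. 24.] [ 0.4327 -0.2506  0.098 ]
pad [307.5 126.1] [ 0.6293 -0.0998  0.008 ] r 0.0404
pad [319.4  53.5] [0.6426 0.0084 0.008 ] r 0.0406

blue px 157.5 214.0 [22. 29.] [0.4282 0.0033 0.148 ]
white px 159.5 88.0 [14. 27.] [0.434  0.1499 0.123 ]
orange px 185.3 266.5 [21.5 28.1] [ 0.4383 -0.1108  0.073 ]
turq px 62.5 81.0 [30. 27.] [0.317  0.1604 0.123 ]
pad [301.7 241.6] [ 0.6294 -0.0986  0.008 ] r 0.0403
pad [312.7 181.7] [0.6427 0.0097 0.008 ] r 0.0402
pad [326.6 118.8] [0.6594 0.1119 0.008 ] r 0.0405
pad [337.2  49.1] [0.6697 0.2152 0.008 ] r 0.0406
```

```bash
python3 - <<'E'
from m2 import *
c1=pickle.load(open('w1.pkl','rb'));c2=pickle.load(open('w2.pkl','rb'))
def crop(c,u,v):
    return cv2.resize(c['img'][v-30:v+30,u-30:u+30],(390,390),interpolation=cv2.INTER_NEAREST)
save('cr2.png',np.hstack([crop(c2,158,212),crop(c2,162,97)]))
for p in [(158,212),(162,97),(150,100)]: print(c2['img'][p[1],p[0]])
im=c2['img']
h=cv2.cvtColor(im,cv2.COLOR_RGB2HSV);print(h[97,140:190].tolist())
E
```

```text
[239 231 224]
[116  22  21]
[115  23  20]
[[30, 9, 115], [23, 10, 100], [26, 18, 99], [20, 8, 99], [15, 11, 96], [9, 43, 94], [0, 176, 110], [0, 202, 115], [1, 211, 115], [0, 196, 117], [1, 211, 115], [0, 206, 114], [1, 204, 114], [2, 221, 113], [1, 202, 116], [0, 200, 115], [2, 210, 114], [0, 196, 117], [1, 206, 119], [0, 211, 115], [179, 199, 119], [1, 193, 116], [0, 209, 116], [179, 193, 116], [179, 201, 117], [0, 206, 114], [1, 195, 118], [2, 207, 116], [0, 187, 120], [0, 200, 116], [0, 197, 118], [2, 204, 116], [179, 209, 116], [1, 203, 118], [0, 193, 120], [1, 209, 111], [2, 219, 85], [177, 235, 75], [0, 199, 73], [2, 198, 76], [179, 211, 75], [2, 214, 74], [1, 147, 78], [8, 58, 105], [14, 29, 115], [13, 26, 116], [13, 21, 108], [9, 24, 107], [12, 30, 110], [11, 26, 106]]
```

View pics/cr2.png

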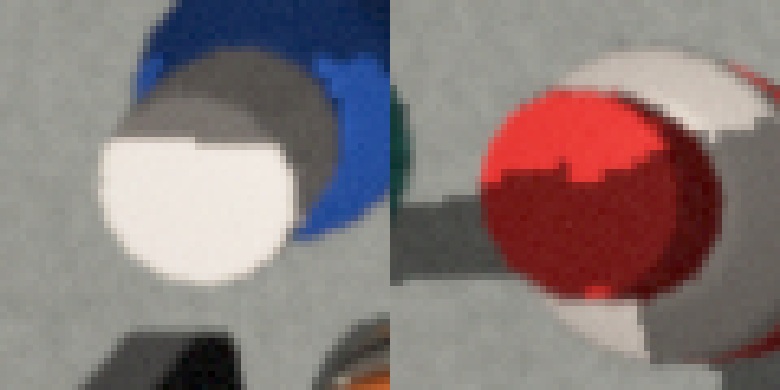

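```bash
python3 - <<'E'
from m2 import *
c2=pickle.load(open('w2.pkl','rb'));c1=pickle.load(open('w1.pkl','rb'))
print(onz(c2,158.0,210.3,.165),onz(c2,161.3,96.2,.14))
im=c2['img'];h=cv2.cvtColor(im,cv2.COLOR_RGB2HSV).astype(int)
m=(((h[...,0]<6)|(h[...,0]>174))&(h[...,1]>150)&(h[...,2]>60)).astype(np.uint8);w=np.zeros_like(m);cv2.circle(w,(164,97),21,1,-1);m*=w
q=max(cv2.findContours(m,0,1)[0],key=cv2.contourArea);e=cv2.minAreaRect(q);print(e,onz(c2,*e[0],.123))
q1=cap(c1,'orange',177,137);
# green top via bright circle
print(bot.read_state()['time'])
E
```

```text
[0.43509978 0.01400851 0.165     ] [0.4406938  0.13980316 0.14      ]
((163.7307586669922, 96.84615325927734), (36.28148651123047, 30.398000717163086), 11.309932708740234) [0.43840292 0.13983702 0.123     ]
orange px 179.1 138.1 [21.7 28. ] [ 0.4411 -0.1133  0.073 ]
5.0
```

White cap is at w2 (162,97) and blue cap at (158,210). The cup is at top (170,15) and clear of the jaws' x direction. Going to blue.

Call:
{"method": "arm_command", "body": {"steps": [-0.88,0.37,0,0,0,0,1,-0.88,0.37,0,0,0,0,1,-0.88,0.37,0,0,0,0,1,-0.89,0.36,0.5,0,0,0,1,0,0,1,0,0,0,1,0,0,1,0,0,0,1,0,0,0.5,0,0,0,1,0,0,0,0,0,0,1]}}

```text
time: 6.0
tool_pos: [0.4341, 0.0131, 0.2593]
tcp_rot: [3.141, -0.001, -0.004]
wrist_force: [-0.1, 0.9, 0.7]
width: 0.998
```

```bash
cat > look.py <<'E'
import sys
from h import *
import pickle
n=sys.argv[1]
s=bot.read_state();c=bot.read_camera('wrist');c['pose']=wpose(s,c);pickle.dump(c,open(n+'.pkl','wb'));save(n+'.png',c['img']);print(s['time'],s['tool_pos'].round(4),s['wrist_force'].round(2),round(s['width'],3))
E
python3 look.py w3
```

```text
6.0 [0.4341 0.0131 0.2593] [-0.07  0.92  0.69] 0.998
```

View pics/w3.png

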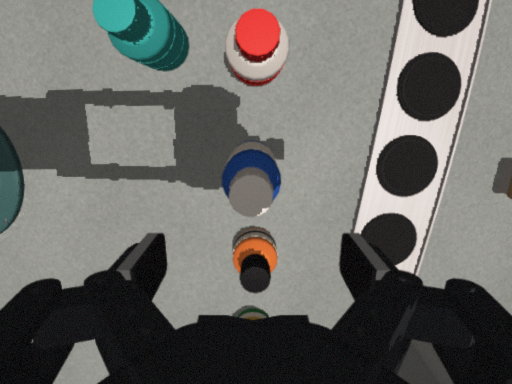

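```bash
python3 - <<'E'
from m2 import *
c=pickle.load(open('w3.pkl','rb'))
for p in[((251,195),.165),((258,33),.14),((254.5,274),.09)]: print(onz(c,*p[0],p[1]).round(4))
save('cr3.png',cv2.resize(c['img'][155:295,200:310],None,fx=4,fy=4,interpolation=0))
E
```

```text
[0.4346 0.0141 0.165 ]
[0.44   0.1382 0.14  ]
[ 0.4379 -0.1024  0.09  ]
```

View pics/cr3.png

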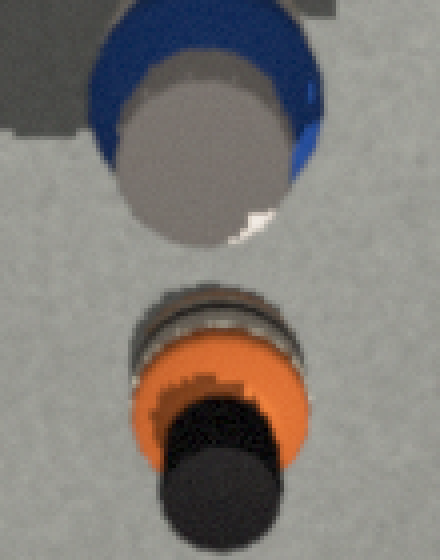

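Call:
{"method": "arm_command", "body": {"steps": [0,0,1,0,0,0,1,0,0,1,0,0,0,1,0,0,1,0,0,0,1,0,0,0.71,0,0,0,1,0,0,0,0,0,0,1,0,0,0,0,0,0,0,0,0,0,0,0,0,0,0,0,0,0,0,0,0,0,0,0,0,0,0,0,0,0,0,0,0,0,0], "squeeze": 60}}

```text
time: 7.3
tool_pos: [0.4352, 0.0138, 0.1505]
tcp_rot: [3.142, 0.001, 0.002]
wrist_force: [-2.2, -0.0, 6.1]
width: 0.401
```

Call:
{"method": "arm_command", "body": {"steps": [0,0,-0.3,0,0,0,0,0,0,-0.6,0,0,0,0,0,0,-0.6,0,0,0,0,0,0,-0.5,0,0,0,0,0,0,0,0,0,0,0]}}

```text
time: 7.92
tool_pos: [0.4356, 0.0138, 0.2103]
tcp_rot: [3.142, 0.001, 0.005]
wrist_force: [0.5, -0.2, -4.4]
width: 0.403
```

Call:
{"method": "arm_command", "body": {"steps": [0.3,0.18,0,0,0,0,0,0.6,0.35,0,0,0,0,0,0.8,0.46,0,0,0,0,0,0.8,0.46,0,0,0,0,0,0.8,0.46,0,0,0,0,0,0.8,0.46,0,0,0,0,0,0.8,0.46,0,0,0,0,0,0.8,0.46,0,0,0,0,0,0.5,0.32,0,0,0,0,0,0.28,0.17,0,0,0,0,0]}}

```text
time: 9.18
tool_pos: [0.6294, -0.1001, 0.2077]
tcp_rot: [-3.141, 0.0, 0.003]
wrist_force: [-0.5, 0.4, -3.6]
width: 0.405
```

Call:
{"method": "arm_command", "body": {"steps": [0,0,0,0,0,0,0,0,0,0,0,0,0,0]}}

```text
time: 9.43
tool_pos: [0.6284, -0.099, 0.2088]
tcp_rot: [-3.141, -0.001, 0.002]
wrist_force: [-0.2, -0.7, -3.7]
width: 0.406
```

```bash
python3 look.py w4
```

```text
9.425 [ 0.6284 -0.099   0.2088] [-0.24 -0.66 -3.73] 0.406
```

View pics/w4.png

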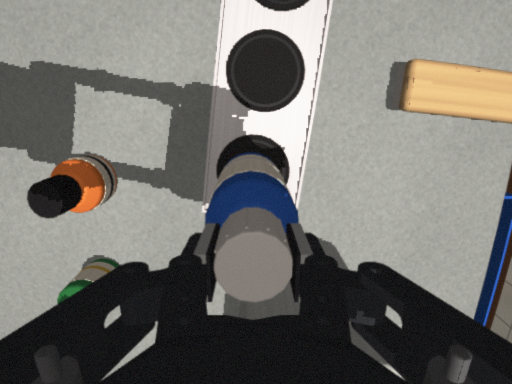

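Call:
{"method": "arm_command", "body": {"steps": [0,0,0.4,0,0,0,0,0,0,0.5,0,0,0,0,0,0,0.4,0,0,0,0,0,0,0.2,0,0,0,0,0,0,0,0,0,0,0,0,0,0,0,0,0,0]}}

```text
time: 10.22
tool_pos: [0.6296, -0.0996, 0.1645]
tcp_rot: [3.141, 0.001, 0.001]
wrist_force: [0.3, -0.7, -4.4]
width: 0.405
```

Call:
{"method": "arm_command", "body": {"steps": [0,0,0.06,0,0,0,0,0,0,0.06,0,0,0,0,0,0,0,0,0,0,0]}}

```text
time: 10.6
tool_pos: [0.629, -0.0995, 0.1603]
tcp_rot: [-3.141, -0.001, 0.0]
wrist_force: [-0.3, -0.4, -4.6]
width: 0.402
```

Call:
{"method": "arm_command", "body": {"steps": [0,0,0.06,0,0,0,0,0,0,0,0,0,0,0]}}

```text
time: 10.85
tool_pos: [0.6292, -0.0995, 0.1586]
tcp_rot: [3.142, 0.001, 0.0]
wrist_force: [-0.1, 0.4, -3.7]
width: 0.407
```

Call:
{"method": "arm_command", "body": {"steps": [0,0,0.05,0,0,0,0,0,0,0,0,0,0,0]}}

```text
time: 11.1
tool_pos: [0.6294, -0.0996, 0.1585]
tcp_rot: [3.141, 0.001, 0.001]
wrist_force: [-3.2, 0.3, 4.6]
width: 0.399
```

Call:
{"method": "arm_command", "body": {"steps": [0,0,0,0,0,0,0.6,0,0,0,0,0,0,1,0,0,0,0,0,0,1,0,0,-0.5,0,0,0,1,0,0,-1,0,0,0,1,0,0,-1,0,0,0,1,0,0,-1,0,0,0,1,-0.9,-1,0,0,0,0,1,-0.9,-1,0,0,0,0,1,-0.9,-1,0,0,0,0,1]}}

```text
time: 12.35
tool_pos: [0.5477, -0.0088, 0.2635]
tcp_rot: [-3.141, -0.0, -0.003]
wrist_force: [-0.2, 1.2, 0.1]
width: 1.003
```

Call:
{"method": "arm_command", "body": {"steps": [-0.9,-1,0,0,0,0,1,-0.9,-1,0,0,0,0,1,-0.9,-1,0,0,0,0,1,-0.93,-1,0,0,0,0,1,0,-0.97,0,0,0,0,1,0,0,0,0,0,0,1]}}

```text
time: 13.1
tool_pos: [0.4392, 0.141, 0.2635]
tcp_rot: [-3.141, -0.005, -0.003]
wrist_force: [0.6, -0.4, 0.2]
width: 1.0
```

```bash
python3 look.py w5; python3 - <<'E'
from h import *
c=bot.read_camera('scene');save('s5.png',c['img'])
E
```

```text
13.1 [0.4392 0.141  0.2635] [ 0.62 -0.37  0.2 ] 1.0
```

View pics/w5.png

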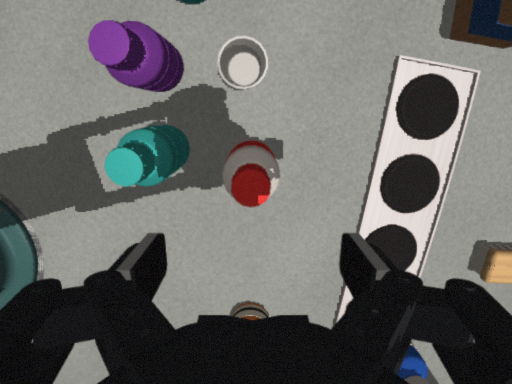

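View pics/s5.png

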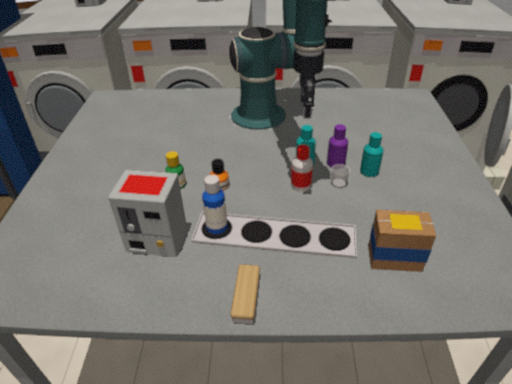

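```bash
python3 - <<'E'
from m2 import *
c=pickle.load(open('w5.pkl','rb'))
for p in[((251,186),.14),((125,167),.14),((243,63),.055)]: print(onz(c,*p[0],p[1]).round(4))
save('cr5.png',cv2.resize(c['img'][130:220,210:300],None,fx=5,fy=5,interpolation=0))
E
```

```text
[0.44   0.1419 0.14  ]
[0.3285 0.1589 0.14  ]
[0.4307 0.2572 0.055 ]
```

View pics/cr5.png

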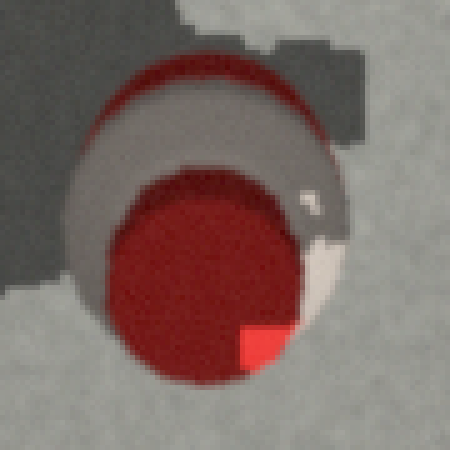

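Call:
{"method": "arm_command", "body": {"steps": [0,0,1,0,0,0,1,0,0,1,0,0,0,1,0,0,1,0,0,0,1,0,0,1,0,0,0,1,0,0,0.6,0,0,0,1,0,0,0,0,0,0,0,0,0,0,0,0,0,0,0,0,0,0,0,0,0,0,0,0,0,0,0,0,0,0,0,0,0,0,0]}}

```text
time: 14.45
tool_pos: [0.4399, 0.1397, 0.1256]
tcp_rot: [-3.141, -0.001, -0.003]
wrist_force: [-1.6, -1.1, 6.0]
width: 0.401
```

Call:
{"method": "arm_command", "body": {"steps": [0,0,-0.3,0,0,0,0,0,0,-0.6,0,0,0,0,0,0,-0.6,0,0,0,0,0,0,-0.5,0,0,0,0,0,0,0,0,0,0,0]}}

```text
time: 15.08
tool_pos: [0.4401, 0.1398, 0.1855]
tcp_rot: [-3.141, -0.001, -0.005]
wrist_force: [-0.0, 0.4, -3.7]
width: 0.405
```

Call:
{"method": "arm_command", "body": {"steps": [0.3,0.19,0,0,0,0,0,0.6,0.39,0,0,0,0,0,0.85,0.55,0,0,0,0,0,0.85,0.55,0,0,0,0,0,0.85,0.55,0,0,0,0,0,0.85,0.55,0,0,0,0,0,0.85,0.55,0,0,0,0,0,0.85,0.55,0,0,0,0,0,0.5,0.32,0,0,0,0,0,0.25,0.15,0,0,0,0,0]}}

```text
time: 16.32
tool_pos: [0.6424, 0.008, 0.1831]
tcp_rot: [-3.142, 0.001, 0.002]
wrist_force: [-0.3, -0.5, -4.3]
width: 0.406
```

Call:
{"method": "arm_command", "body": {"steps": [0,0,0,0,0,0,0,0,0,0,0,0,0,0,0,0,0.4,0,0,0,0,0,0,0.5,0,0,0,0,0,0,0.4,0,0,0,0,0,0,0.25,0,0,0,0,0,0,0,0,0,0,0,0,0,0,0,0,0,0]}}

```text
time: 17.32
tool_pos: [0.6421, 0.0091, 0.1379]
tcp_rot: [-3.142, -0.001, -0.001]
wrist_force: [0.0, -0.0, -3.9]
width: 0.403
```

Contact is expected near 0.1337.

Call:
{"method": "arm_command", "body": {"steps": [0,0,0.06,0,0,0,0,0,0,0.05,0,0,0,0,0,0,0,0,0,0,0]}}

```text
time: 17.7
tool_pos: [0.6416, 0.0091, 0.1342]
tcp_rot: [3.142, 0.001, -0.0]
wrist_force: [0.3, 0.3, -3.5]
width: 0.405
```

Call:
{"method": "arm_command", "body": {"steps": [0,0,0.05,0,0,0,0,0,0,0,0,0,0,0]}}

```text
time: 17.95
tool_pos: [0.6419, 0.0091, 0.1337]
tcp_rot: [3.142, 0.001, 0.001]
wrist_force: [-2.1, 0.0, 1.9]
width: 0.403
```

Call:
{"method": "arm_command", "body": {"steps": [0,0,0,0,0,0,0.6,0,0,0,0,0,0,1,0,0,0,0,0,0,1,0,0,-0.5,0,0,0,1,0,0,-1,0,0,0,1,0,0,-1,0,0,0,1,0,0,-1,0,0,0,1,0,0,-0.5,0,0,0,1,-0.85,1,0,0,0,0,1,-0.85,1,0,0,0,0,1]}}

```text
time: 19.2
tool_pos: [0.5902, -0.0512, 0.253]
tcp_rot: [3.141, 0.003, 0.0]
wrist_force: [-0.6, -1.1, -0.2]
width: 1.003
```

Call:
{"method": "arm_command", "body": {"steps": [-0.85,1,0,0,0,0,1,-0.85,1,0,0,0,0,1,-0.85,1,0,0,0,0,1,-0.85,1,0,0,0,0,1,-0.85,1,0,0,0,0,1,-0.9,1,0,0,0,0,1,0,0.47,0.7,0,0,0,1,0,0,0,0,0,0,1]}}

```text
time: 20.2
tool_pos: [0.4348, -0.2451, 0.2302]
tcp_rot: [-3.14, 0.002, 0.005]
wrist_force: [0.4, -0.2, -0.3]
width: 0.998
```

```bash
python3 look.py w6
```

```text
20.2 [ 0.4348 -0.2451  0.2302] [ 0.41 -0.2  -0.32] 0.998
```

View pics/w6.png

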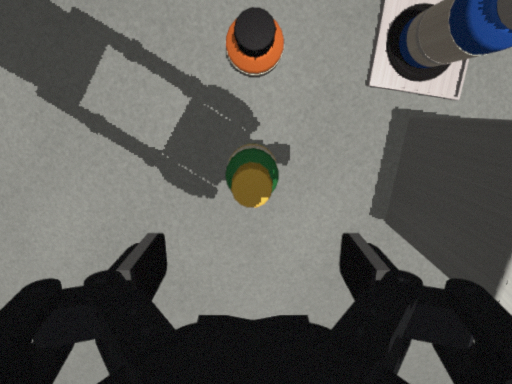

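```bash
python3 - <<'E'
from m2 import *
c=pickle.load(open('w6.pkl','rb'))
for p in[((251.5,186),.115),((256,31),.09),((372,215),0),((390,110),0)]: print(onz(c,*p[0],p[1]).round(4))
save('cr6.png',np.hstack([cv2.resize(c['img'][130:220,210:300],None,fx=4,fy=4,interpolation=0),cv2.resize(c['img'][0:90,210:300],None,fx=4,fy=4,interpolation=0)]))
E
```

```text
[ 0.4355 -0.2419  0.115 ]
[ 0.4393 -0.113   0.09  ]
[ 0.5929 -0.3107  0.    ]
[ 0.6016 -0.1768  0.    ]
```

View pics/cr6.png

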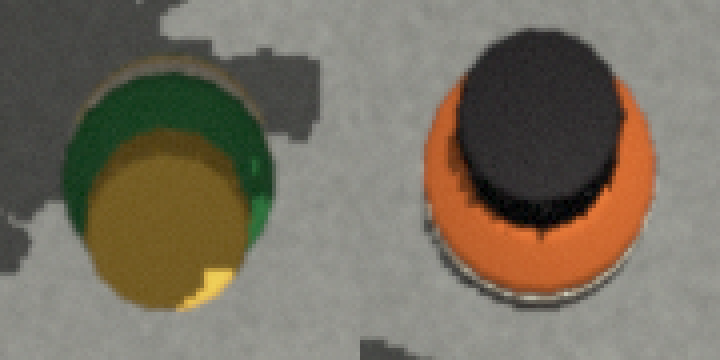

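Call:
{"method": "arm_command", "body": {"steps": [0,-0.05,1,0,0,0,1,0,0,1,0,0,0,1,0,0,1,0,0,0,1,0,0,1,0,0,0,1,0,0,0.32,0,0,0,1,0,0,0,0,0,0,0,0,0,0,0,0,0,0,0,0,0,0,0,0,0,0,0,0,0,0,0,0,0,0,0,0,0,0,0]}}

```text
time: 21.5
tool_pos: [0.4369, -0.2443, 0.1039]
tcp_rot: [3.14, 0.001, 0.002]
wrist_force: [-3.0, 0.3, 5.1]
width: 0.399
```

Call:
{"method": "arm_command", "body": {"steps": [0,0,-0.3,0,0,0,0,0,0,-0.6,0,0,0,0,0,0,-1,0,0,0,0,0,0,-1,0,0,0,0,0,0,-1,0,0,0,0,0,0,-1,0,0,0,0,0,0,-1,0,0,0,0,0,0,-0.5,0,0,0,0,0,0,0,0,0,0,0]}}

```text
time: 22.62
tool_pos: [0.4369, -0.2439, 0.2958]
tcp_rot: [3.14, 0.001, 0.004]
wrist_force: [-0.1, -0.3, -2.5]
width: 0.404
```

Call:
{"method": "arm_command", "body": {"steps": [0.25,-0.4,0,0,0,0,0,0.38,-0.6,0,0,0,0,0,0.5,-0.8,0,0,0,0,0,0.5,-0.8,0,0,0,0,0,0.5,-0.8,0,0,0,0,0,0.5,-0.8,0,0,0,0,0,0.5,-0.8,0,0,0,0,0,0.5,-0.8,0,0,0,0,0,0.5,-0.8,0,0,0,0,0,0.5,-0.8,0,0,0,0,0]}}

```text
time: 23.88
tool_pos: [0.5746, -0.0195, 0.2918]
tcp_rot: [-3.141, -0.001, 0.006]
wrist_force: [-0.5, -0.6, -2.6]
width: 0.4
```

Call:
{"method": "arm_command", "body": {"steps": [0.5,-0.8,0,0,0,0,0,0.5,-0.8,0,0,0,0,0,0.5,-0.8,0,0,0,0,0,0.5,-0.8,0,0,0,0,0,0.37,-0.6,0,0,0,0,0,0.25,-0.4,0,0,0,0,0,0.17,-0.26,0,0,0,0,0,0,0,0,0,0,0,0,0,0,0,0,0,0,0]}}

```text
time: 25.0
tool_pos: [0.6585, 0.1117, 0.2942]
tcp_rot: [3.141, -0.0, -0.0]
wrist_force: [0.2, 0.0, -3.1]
width: 0.401
```

```bash
python3 look.py w7; python3 -c "
from m2 import *
c=pickle.load(open('w7.pkl','rb'));pads(c)"
```

```text
25.0 [0.6585 0.1117 0.2942] [ 0.23  0.05 -3.07] 0.401
pad [260.2  81.7] [0.6705 0.2154 0.008 ] r 0.0405
```

View pics/w7.png

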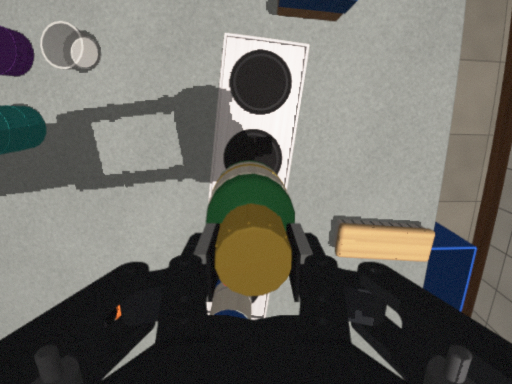

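Call:
{"method": "arm_command", "body": {"steps": [0.03,0,0.4,0,0,0,0,0,0,0.8,0,0,0,0,0,0,0.9,0,0,0,0,0,0,0.9,0,0,0,0,0,0,0.9,0,0,0,0,0,0,0.9,0,0,0,0,0,0,0.7,0,0,0,0,0,0,0.4,0,0,0,0,0,0,0,0,0,0,0,0,0,0,0,0,0,0]}}

```text
time: 26.3
tool_pos: [0.6606, 0.1124, 0.1184]
tcp_rot: [-3.141, -0.001, -0.003]
wrist_force: [0.3, -0.2, -2.3]
width: 0.4
```

Call:
{"method": "arm_command", "body": {"steps": [0,0,0.06,0,0,0,0,0,0,0,0,0,0,0]}}

```text
time: 26.55
tool_pos: [0.66, 0.1124, 0.1161]
tcp_rot: [-3.141, -0.001, -0.002]
wrist_force: [-0.4, -0.1, -2.5]
width: 0.403
```

Call:
{"method": "arm_command", "body": {"steps": [0,0,0.06,0,0,0,0,0,0,0,0,0,0,0]}}

```text
time: 26.8
tool_pos: [0.6595, 0.1123, 0.1134]
tcp_rot: [3.142, 0.001, -0.0]
wrist_force: [0.2, -0.5, -3.4]
width: 0.402
```

Call:
{"method": "arm_command", "body": {"steps": [0,0,0.05,0,0,0,0,0,0,0,0,0,0,0]}}

```text
time: 27.05
tool_pos: [0.6597, 0.1124, 0.1121]
tcp_rot: [-3.142, -0.001, -0.0]
wrist_force: [0.6, -0.2, -1.4]
width: 0.404
```

Call:
{"method": "arm_command", "body": {"steps": [0,0,0.05,0,0,0,0,0,0,0,0,0,0,0]}}

```text
time: 27.3
tool_pos: [0.6599, 0.1125, 0.1121]
tcp_rot: [-3.141, -0.001, -0.001]
wrist_force: [-3.9, -0.5, 4.7]
width: 0.402
```

Call:
{"method": "arm_command", "body": {"steps": [0,0,0,0,0,0,0.6,0,0,0,0,0,0,1,0,0,0,0,0,0,1,0,0,-0.5,0,0,0,1,0,0,-1,0,0,0,1,0,0,-1,0,0,0,1,0,0,-1,0,0,0,1,0,0,-0.8,0,0,0,1,-0.93,0.93,0,0,0,0,1,-0.93,0.93,0,0,0,0,1]}}

```text
time: 28.55
tool_pos: [0.604, 0.0562, 0.2415]
tcp_rot: [3.142, 0.002, 0.004]
wrist_force: [0.0, -0.9, -0.1]
width: 0.999
```

Call:
{"method": "arm_command", "body": {"steps": [-0.93,0.93,0,0,0,0,1,-0.93,0.93,0,0,0,0,1,-0.93,0.93,0,0,0,0,1,-0.93,0.93,0,0,0,0,1,-0.93,0.93,0,0,0,0,1,-0.87,0.92,0,0,0,0,1,0,0,0,0,0,0,1]}}

```text
time: 29.42
tool_pos: [0.4373, -0.112, 0.2408]
tcp_rot: [3.141, -0.004, 0.002]
wrist_force: [0.9, 0.2, 0.1]
width: 0.998
```

```bash
python3 look.py w8; python3 - <<'E'
from m2 import *
c=pickle.load(open('w8.pkl','rb'))
save('cr8.png',cv2.resize(c['img'][130:220,210:300],None,fx=5,fy=5,interpolation=0))
print(onz(c,251.5,185,.09))
E
```

```text
29.425 [ 0.4373 -0.112   0.2408] [0.91 0.2  0.13] 0.998
[ 0.43840116 -0.11737053  0.09      ]
```

View pics/w8.png

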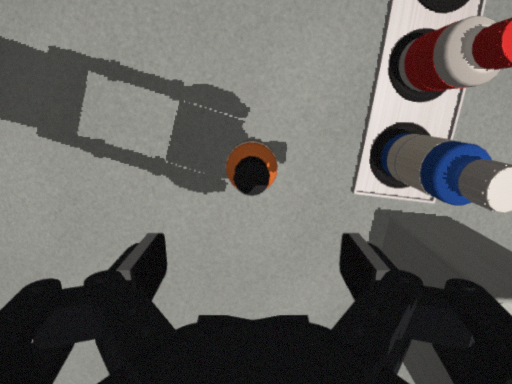

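View pics/cr8.png

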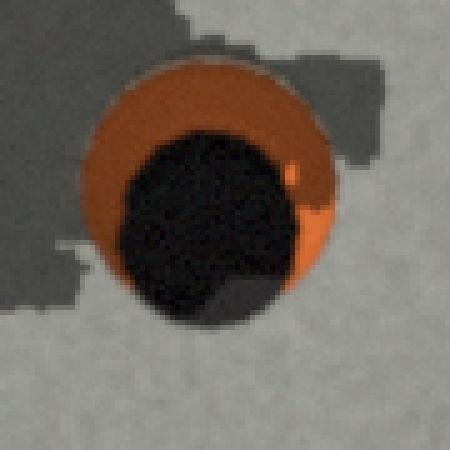

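Call:
{"method": "arm_command", "body": {"steps": [0,-0.03,1,0,0,0,1,0,0,1,0,0,0,1,0,0,1,0,0,0,1,0,0,1,0,0,0,1,0,0,1,0,0,0,1,0,0,0.5,0,0,0,1,0,0,0,0,0,0,0.6,0,0,0,0,0,0,0,0,0,0,0,0,0,0,0,0,0,0,0,0,0]}}

```text
time: 30.72
tool_pos: [0.4392, -0.1101, 0.076]
tcp_rot: [3.141, 0.001, 0.003]
wrist_force: [-2.8, -1.2, 5.5]
width: 0.406
```

Call:
{"method": "arm_command", "body": {"steps": [0,0,0,0,0,0,0,0,0,0,0,0,0,0,0,0,0,0,0,0,0]}}

```text
time: 31.1
tool_pos: [0.4392, -0.1101, 0.076]
tcp_rot: [3.141, 0.0, 0.003]
wrist_force: [-2.6, 0.5, 5.2]
width: 0.403
```

Call:
{"method": "arm_command", "body": {"steps": [0,0,-0.3,0,0,0,0,0,0,-0.6,0,0,0,0,0,0,-1,0,0,0,0,0,0,-1,0,0,0,0,0,0,-1,0,0,0,0,0,0,-1,0,0,0,0,0,0,-1,0,0,0,0,0,0,-0.5,0,0,0,0,0,0,0,0,0,0,0]}}

```text
time: 32.22
tool_pos: [0.439, -0.11, 0.2676]
tcp_rot: [3.141, 0.001, 0.004]
wrist_force: [0.5, 0.9, -2.1]
width: 0.407
```

Call:
{"method": "arm_command", "body": {"steps": [0.28,-0.4,0,0,0,0,0,0.43,-0.6,0,0,0,0,0,0.57,-0.8,0,0,0,0,0,0.57,-0.8,0,0,0,0,0,0.57,-0.8,0,0,0,0,0,0.57,-0.8,0,0,0,0,0,0.57,-0.8,0,0,0,0,0,0.57,-0.8,0,0,0,0,0,0.57,-0.8,0,0,0,0,0,0.57,-0.8,0,0,0,0,0]}}

```text
time: 33.48
tool_pos: [0.596, 0.1142, 0.264]
tcp_rot: [3.141, 0.002, -0.006]
wrist_force: [-1.1, 0.5, -1.1]
width: 0.404
```

Call:
{"method": "arm_command", "body": {"steps": [0.57,-0.8,0,0,0,0,0,0.57,-0.8,0,0,0,0,0,0.57,-0.8,0,0,0,0,0,0.43,-0.6,0,0,0,0,0,0.29,-0.44,0,0,0,0,0,0,0,0,0,0,0,0,0,0,0,0,0,0,0]}}

```text
time: 34.35
tool_pos: [0.6686, 0.2152, 0.2659]
tcp_rot: [3.141, 0.001, -0.002]
wrist_force: [-0.2, 0.4, -1.3]
width: 0.405
```

```bash
python3 look.py w9
```

```text
34.35 [0.6686 0.2152 0.2659] [-0.2   0.36 -1.31] 0.405
```

View pics/w9.png

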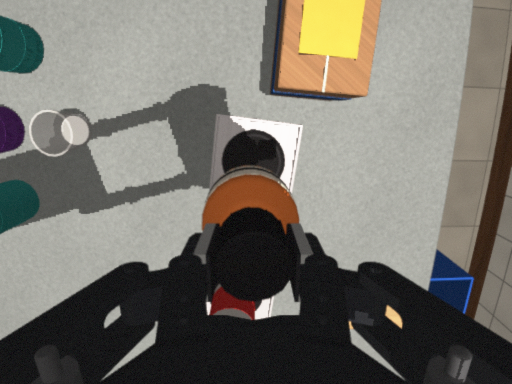

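Call:
{"method": "arm_command", "body": {"steps": [0.03,0,0.4,0,0,0,0,0,0,0.8,0,0,0,0,0,0,0.9,0,0,0,0,0,0,0.9,0,0,0,0,0,0,0.9,0,0,0,0,0,0,0.9,0,0,0,0,0,0,0.7,0,0,0,0,0,0,0.4,0,0,0,0,0,0,0,0,0,0,0,0,0,0,0,0,0,0]}}

```text
time: 35.65
tool_pos: [0.671, 0.2158, 0.0908]
tcp_rot: [-3.141, -0.001, -0.003]
wrist_force: [0.3, -0.7, -0.8]
width: 0.4
```

Call:
{"method": "arm_command", "body": {"steps": [0,0,0.07,0,0,0,0,0,0,0.05,0,0,0,0,0,0,0,0,0,0,0]}}

```text
time: 36.02
tool_pos: [0.6701, 0.2155, 0.0861]
tcp_rot: [-3.142, -0.001, -0.0]
wrist_force: [0.5, -0.2, -2.0]
width: 0.402
```

Call:
{"method": "arm_command", "body": {"steps": [0,0,0.06,0,0,0,0,0,0,0,0,0,0,0]}}

```text
time: 36.28
tool_pos: [0.6702, 0.2156, 0.0843]
tcp_rot: [-3.141, -0.001, -0.001]
wrist_force: [0.7, 0.2, -1.3]
width: 0.404
```

Call:
{"method": "arm_command", "body": {"steps": [0,0,0.05,0,0,0,0,0,0,0,0,0,0,0]}}

```text
time: 36.52
tool_pos: [0.6703, 0.2157, 0.0841]
tcp_rot: [-3.141, -0.001, -0.001]
wrist_force: [-2.3, -1.0, 4.6]
width: 0.399
```

Call:
{"method": "arm_command", "body": {"steps": [0,0,0,0,0,0,0.6,0,0,0,0,0,0,1,0,0,0,0,0,0,1,0,0,-0.5,0,0,0,1,0,0,-1,0,0,0,1,0,0,-1,0,0,0,1,0,0,-1,0,0,0,1,0,0,-1,0,0,0,1,-1,0.5,-1,0,0,0,1,-1,0.5,-1,0,0,0,1]}}

```text
time: 37.78
tool_pos: [0.6097, 0.1853, 0.2798]
tcp_rot: [-3.141, -0.001, -0.002]
wrist_force: [0.1, -0.0, 0.1]
width: 0.999
```

Call:
{"method": "arm_command", "body": {"steps": [-1,1,-1,0,0,0,1,-1,1,-1,0,0,0,1,0,1,-1,0,0,0,1,0,0.5,0,0,0,0,1,0,0,0,0,0,0,1,0,0,0,0,0,0,1]}}

```text
time: 38.52
tool_pos: [0.5497, 0.081, 0.366]
tcp_rot: [-3.141, -0.001, 0.004]
wrist_force: [0.0, 0.5, -0.7]
width: 0.999
```

```bash
python3 look.py w10; python3 - <<'E'
from h import *
import pickle
for n in('scene','side'):
    c=bot.read_camera(n);save(n+'9.png',c['img']);pickle.dump(c,open(n+'9.pkl','wb'))
E
```

```text
38.525 [0.5497 0.081  0.366 ] [ 0.04  0.54 -0.67] 0.999
```

View pics/w10.png

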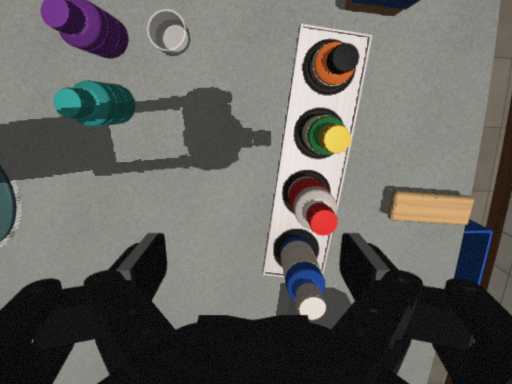

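View pics/scene9.png

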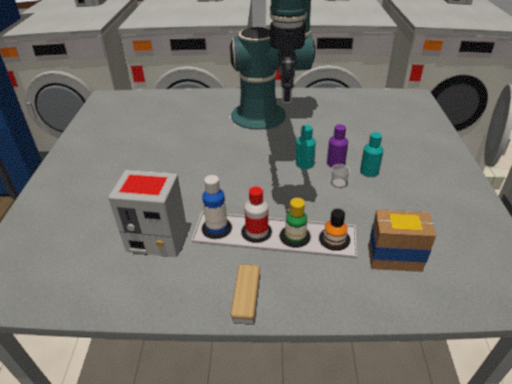

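View pics/side9.png

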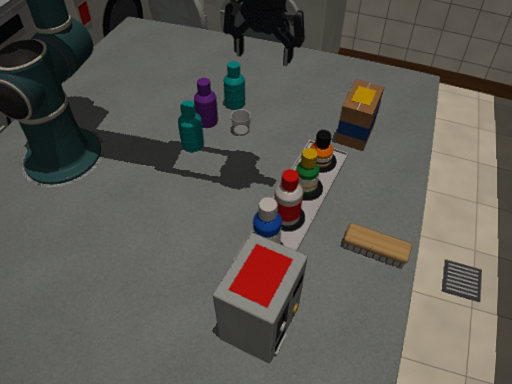

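All four stand on the tray in the right order. I'll measure the cap-top centres against the pad centres, and check the cup.

```bash
python3 - <<'E'
from m2 import *
c=pickle.load(open('w10.pkl','rb'))
P=dict(blue=(.6294,-.0992),white=(.6427,.009),green=(.6594,.1119),orange=(.67,.2153))
h=cv2.cvtColor(c['img'],cv2.COLOR_RGB2HSV).astype(int);a,s,v=h[...,0],h[...,1],h[...,2]
M=dict(blue=((s<40)&(v>190),313,308),white=(((a<6)|(a>174))&(s>150)&(v>150),323,221),green=((a>18)&(a<34)&(s>120)&(v>170),338,139),orange=(v<60,343,58))
for n,(m,u,w_) in M.items():
    m=m.astype(np.uint8);w=np.zeros_like(m);cv2.circle(w,(u,w_),20,1,-1);q=max(cv2.findContours(m*w,0,1)[0],key=cv2.contourArea)
    (x,y),r=cv2.minEnclosingCircle(q);p=onz(c,x,y,H[n]+.008);print(n,round(x),round(y),round(r,1),p.round(4),'d mm',((p[:2]-P[n])*1000).round(1))
a0=pickle.load(open('scene0.pkl','rb'))['img'];a9=pickle.load(open('scene9.pkl','rb'))['img']
print('cup diff',np.abs(a0[162:190,328:352].astype(int)-a9[162:190,328:352]).mean())
E=cv2.resize(c['img'][15:330,255:385],None,fx=1.8,fy=1.8);save('cr10.png',E)
c9=pickle.load(open('scene9.pkl','rb'))['img'];save('cr11.png',cv2.resize(c9[165:260,185:365],None,fx=4,fy=4,interpolation=2))
E
```

```text
blue 312 309 12.9 [ 0.629  -0.1001  0.173 ] d mm [-0.4 -0.9]
white 324 222 13.5 [0.6412 0.0105 0.148 ] d mm [-1.5  1.5]
green 337 139 13.8 [0.6577 0.1129 0.123 ] d mm [-1.7  1. ]
orange 342 58 16.7 [0.6643 0.2129 0.098 ] d mm [-5.7 -2.4]
cup diff 2.2073412698412698
```

View pics/cr11.png

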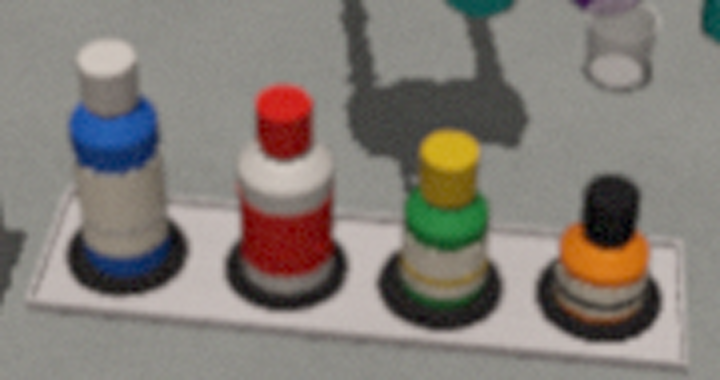

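```bash
python3 -c "
from workcell import bot
print(bot.finish_job())"
```

```text
the job is handed in; nothing more can be done
None
```

The four bottles stand on their pads in height order and the job is handed in, at about 38.5 s of the 112 s allowed. The coin box is by pad_4, so blue is on pad_4, white on pad_3, green on pad_2 and orange on pad_1. Each bottle was gripped by its cap with 60 N and lowered until the wrist force showed contact. I then opened the jaws and backed the gripper clear.

**Bottle positions:** in the last wrist picture, blue was about 1 mm from its pad's centre, and white and green about 2 mm. The limit is 12 mm. All four look upright in the scene, side and wrist views.

**Orange:** it measured about 6 mm off, but the black cap's outline also took in the side of the cap, which pulls the reading. When I set it down the tool was within 1 mm of the pad's centre.

**Dosing cup:** its patch in the scene picture is almost unchanged from the start, so it appears not to have moved.

**Checks that disagreed:** at the start the two fixed cameras differed by about 6 mm. I used the wrist camera for every grasp and placement instead.

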